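Show a suspect battery cell to the inspection camera

ROBOT

A 6-joint arm with a two-finger parallel gripper is mounted at the origin on the work surface. World frame = base frame: x ahead of the robot, y to its left, z up, the work surface at z = 0. Lengths are in m, angles in rad, forces in N, time in s.
With the tool pointing down it reaches from about 0.35 to 0.775 m from the base axis. Payload 7.3 kg.
Tool frame: the origin (TCP) lies at the very end of the fingers, on their centre line; the grasp point (between the pads) lies 19 mm behind it (robot.tcp_to_grasp is the z of the grasp point in the tool frame, in m); z points along the fingers, y is the line along which they close (so a half turn about z gives the same grasp; the last joint's range is limited). The gripper opens to 92 mm and grips with 3 to 60 N. Pads are 19 mm wide; open, the fingers measure 130 mm over their backs; the gripper's body (75 mm by 190 mm) begins 47 mm behind the grasp point.
Start: joints at [-1.326, 0.342, 1.524, -0, 1.275, -0.146], TCP at [0.2, -0.485, 0.227] pointing down, gripper open.
Joint ranges: [-2.53, 2.53], [-0.77, 2.02], [0.04, 2.7], [-1, 4.14], [0.28, 2.66], [-3.11, 3.11]. Speed limits (rad/s): [2.57, 2.57, 3.14, 3.14, 3.14, 3.14].

INTERFACE

Orientations are given as [roll, pitch, yaw] about the fixed x, y, z axes, in that order (R = Rz(yaw) Ry(pitch) Rx(roll)).
In Python, from cell import monitor, read_camera, get_calibration, job, robot gives the robot as it stands. The module is installed in compiled form; this text tells all that it offers.
- The arm moves only by the tool send_rows, never from a script. Its argument "targets" is a list of rows, each an object with "translation": the shift along the tool's x, y, z in cm, a list of three; "spin": the turn about the tool's z in degrees; "jaw": the opening, from 0 (shut) to 1 (fully open). A call has exactly 5 rows; each row is the pose to reach, as a shift and turn from the pose commanded when the call began, along the tool's axes at that moment; what a row does not reach only later rows make up. A row lasts 1/10 s, in which the tool goes at most 50 mm and 8.59 degrees, less where a joint would pass 70% of its speed; a pose out of reach is approached as far as the arm can. A call with a gripper value outside its range is refused whole. The fingers move at their own pace and stop on an object; "force" is the grip in N (left out, the last holds). Time passes only in rows, so rows that repeat a pose let the fingers close, or fill a call up. It gives the time, the measured TCP pose, the force, the opening and the grip force at its end, in the units of the state.
- monitor.observe(): the state, without advancing time (a new reading comes with each control period).
- read_camera(name): name is "side" or "top"; returns (picture, depth): 400x640x3 uint8, red, green, blue; 400x640 float32, m along the optical axis (not along the pixel's ray), 0 where there is no reading.
- get_calibration(name): a dict with "intrinsics" (3x3 intrinsics, pixels), "D" ([k1, k2, p1, p2, k3] as OpenCV has them; the pictures are not rectified), "origin" and "orientation" of the camera in the world. Camera axes: x right, y up, looking along -z (the intrinsics and any distortion apply to the point x, -y, -z); pixel columns grow to the right and rows downward; lengths in m; the calibration is good to about 2 mm. A picture is of the moment at which its call begins. get_calibration takes no time and is no camera call.
- job.hand_in(): hands the job in; it is judged then, once.
The state is a dict: "time": time; "qpos": joint angles; "qvel": joint speeds; "joint_efforts": joint torques, N m; "tool_pos": TCP position; "tool_rot": TCP orientation; "contact_force": force on the tool from outside, world axes, zero at the start; "torque": the same for the moment, N m; "opening": finger opening in m; "grip_force": force on a finger pad.
Only numpy, scipy, OpenCV 4.12 (cv2) and the standard library are available. Lean on these libraries where they do the work, as an engineer would, in place of code of your own. Each camera call takes 0.05 s, during which the arm holds its last target. There are 200 camera calls.

TASK

Take the steel hold-down plate off the orange battery cell and lay it down gently, flat and lengthwise in the ribbed compartment of the tray, without dropping it. Then draw the orange cell out of the cradle and hold it upright in the air in front of the inspection camera, the centre of its white label level with the lens and straight ahead of it, label facing the lens squarely, 10 cm from the lens; finish while still holding it there. Leave the blue cells, the control board, the screwdriver and the camera where they are.

Things in the scene. Friction and masses are not known exactly. Their poses are not given: they have to be found in the camera images.
- cell: Orange-wrapped prismatic battery cell, a block 70 (x) x 27 (y) x 97 (z) mm, about 0.4 kg, standing in one of the three cradle bays (any of them). Origin: centre of its underside; z up, y along its thickness, the white label is on the +y broad face. On its top stand two round terminals, diameter 12, 7 mm tall, at x = -24 and +24 mm. It has 2 mm play all round in the bay; draw it straight up.
- label (a point): Centre of the white label (44 x 34 mm with a black code) on the cell's +y face: 48.5 mm above the cell's underside, 14 mm in +y from its mid plane; axes as the cell's.
- plate: Flat steel hold-down plate 100 (x) x 34 (y) x 6 (z) mm, about 0.12 kg, lying loose on top of the orange cell (its underside 97 mm above the cell's underside), lengthwise along the cell's x. Origin: centre of its underside. Two 18 mm holes at x = -24 and +24 mm drop over the terminals; lift straight up. It overhangs the cell by 3.5 mm on each long side.
- cradle: Grey plastic cell cradle, fixed to the bench, base 100 (x) x 236 (y) x 6 mm; three separate bays at y = -88, 0 and +88 mm, each with inside 74 x 31 mm, walls 4 mm thick whose top is 40 mm above the bench. Origin: centre of its underside. Cells stand on the base, 6 mm above the bench, so their tops are 103 mm above it; 61 mm is free between neighbouring cells.
- tray: Blue tray fixed to the bench, z up, 124 mm in x, from y = -26 to +78 mm. Origin: on the bench under the centre of its ribbed compartment: inside 112 (x) x 44 (y) mm, walls 18 mm high, with 60 mm gaps for the fingers in the middle of its long walls. Two black ribs (10 mm wide, at x = -40, +40 mm), tops 9 mm above the bench, carry the plate. Floor 3 mm thick. On +y: a compartment, nuts at its ends.
- slot (a point): Centre of the plate compartment at rib height, 9 mm above the bench: where the centre of the plate's underside belongs. Axes as the tray's, the plate's length goes along x, either way round.
- lens (a point): Centre of the front glass of the inspection camera, x axis pointing where the camera looks (level, roughly towards the robot's right), z up. Its height above the bench varies from 160 to 230 mm. Camera head: from the lens back 107 mm, at most 52 mm wide and high.
- cam_stand: Camera stand, fixed to the bench: dark base 120 x 120 x 12 mm behind and below the lens (from x = -120 to 0 mm), post of 22 mm diameter, 257 mm high at x = -90 mm. Origin: on the bench straight below the lens; axes as the lens.
- cell_b: Blue-wrapped cell, same size, build and frame as the orange one, also standing in a cradle bay; it has no hold-down plate on it. To be left alone.
- cell_c: Blue-wrapped cell, same size, build and frame as the orange one, also standing in a cradle bay; it has no hold-down plate on it. To be left alone.
- board: Control board in a black frame, 75 (x) x 160 (y) x up to 25 mm, lying beyond the cradle. Origin: centre of its underside. To be left alone.
- driver: Red-handled screwdriver, 190 mm long, lying on the bench beyond the tray, along its own x. To be left alone.

How it is judged:
On the way, in this order (a step that is already met when the one before it is completed fails the run):
1. the plate lies flat and released on the ribs of its tray compartment (x of plate in the frame of slot between -0.008 and 0.008 m and y of plate in the frame of slot between -0.008 and 0.008 m and z of plate in the frame of slot between -0.003 and 0.003 m and angle between the x axis of plate and the x axis of tray, either way round below 0.2 rad and angle between the z axis of plate and the z axis of tray, either way round below 0.06 rad and contact force between plate and the fingers below 0.05 N and linear speed of plate below 0.03 m/s), for 0.2 s.
2. the orange cell is drawn clear of the cradle in the fingers (height (world z) of cell above 0.05 m and contact force between cell and the fingers above 1 N), for 0.2 s.
At the end, for the whole second after the job is handed in: Cell held still by the fingers alone, upright within 7 deg, label square to the lens within 8 deg, 80 to 120 mm away, within 15 mm of its axis; plate released flat on the ribs within 8 mm and 11 deg; blue cells, board, screwdriver within 20 mm of their start, camera within 6 mm (all of step 1 and x of label in the frame of lens between 0.08 and 0.12 m and y of label in the frame of lens between -0.015 and 0.015 m and z of label in the frame of lens between -0.015 and 0.015 m and y of lens in the frame of cell above 0.05 m and angle between the y axis of cell and the x axis of lens, either way round below 0.14 rad and angle between cell's own z axis and vertical below 0.12 rad and contact force between cell and the fingers above 1 N and linear speed of cell below 0.03 m/s and height (world z) of cell above 0.08 m and contact force between cell and cradle below 0.05 N and contact force between cell and cell_b below 0.05 N and contact force between cell and cell_c below 0.05 N and contact force between cell and tray below 0.05 N and contact force between cell and plate below 0.05 N and contact force between cell and board below 0.05 N and contact force between cell and driver below 0.05 N and contact force between cell and cam_stand below 0.05 N and distance of each of cell_b, cell_c, board, driver from where it was at the start of the episode below 0.02 m and distance of lens from where it was at the start of the episode below 0.006 m); the arm keeps its last pose, push and grip.
It fails at once if a blue cell, the board or the screwdriver shifted by more than 20 mm (distance of any of cell_b, cell_c, board, driver from where it was at the start of the episode above 0.02 m).
It fails at once if the camera shifted by more than 6 mm (distance of lens from where it was at the start of the episode above 0.006 m).
It fails at once if the plate dropped (falling faster than 0.6 m/s out of the fingers) (linear speed of plate above 0.6 m/s and contact force between plate and the fingers below 0.05 N).
It also fails if it takes over 59 s, if anything falls off the work surface, if the arm or the gripper's body presses on something with over 40 N, if the wrist force passes 120 N, or if a joint passes its speed limit or range.

## Working session

There is one attempt and no reset: what is moved stays moved. The work goes in short steps, Python scripts to look and compute and a tool call to move; the robot and the scene stay as the last step left them, time stands still between calls to the robot, and variables do not carry over. Pictures are saved under pics/ and viewed, at most 10 in all, crops included, and the job is handed in when it is done.

Besides the shell and the picture viewer there is one more tool, called as name(argument=value, ...), one argument or row to a line, values as JSON. send_rows: Moves the arm, as the interface text tells. Its arguments: {"type":"object","properties":{"targets":{"type":"array"},"force":{"type":"number"}},"required":["targets"]}

```bash
mkdir -p pics
cat > h.py <<'E'
import numpy as np, cv2
from cell import monitor, read_camera, get_calibration, job, robot
from scipy.spatial.transform import Rotation as R
E
python3 - <<'E'
from h import *
for n in("top","side"):
    p,d=read_camera(n); np.savez(n+".npz",p=p,d=d); cv2.imwrite(f"pics/{n}.png",p[:,:,::-1])
    print(n,get_calibration(n), (d>0).mean())
print(monitor.observe(), robot.tcp_to_grasp)
E
```

```text
top {'intrinsics': array([[476.82975313,   0.        , 314.18523131],
       [  0.        , 476.82975313, 205.69626395],
       [  0.        ,   0.        ,   1.        ]]), 'D': array([-0.02765847,  0.        ,  0.        ,  0.        ,  0.        ]), 'origin': array([0.49288006, 0.06796858, 1.36940343]), 'orientation': array([ 0.1175476 , -0.0031006 , -1.56751736])} 0.9959375
side {'intrinsics': array([[465.85703855,   0.        , 314.44120525],
       [  0.        , 465.85703855, 204.67649967],
       [  0.        ,   0.        ,   1.        ]]), 'D': array([0.01295736, 0.        , 0.        , 0.        , 0.        ]), 'origin': array([ 0.46112661, -0.83640833,  0.95045142]), 'orientation': array([ 0.82740452,  0.01994008, -0.21370661])} 0.9961484375
{'time': 0.1, 'qpos': array([-1.32600576e+00,  3.42662486e-01,  1.52488953e+00, -6.36503711e-06,
        1.27535326e+00, -1.46040327e-01]), 'qvel': array([ 0.00012339, -0.00236059, -0.0024368 , -0.00099969,  0.00015132,
        0.00037921]), 'joint_efforts': array([ 1.77340215e-03, -4.32004988e+01, -2.44694370e+01,  7.18510081e-02,
        5.26590343e-02, -3.87635941e-05]), 'tool_pos': array([ 0.19991969, -0.48508403,  0.2261207 ]), 'tool_rot': array([-3.14029312e+00, -1.84992365e-04,  3.90832635e-01]), 'contact_force': array([-0.59467602,  0.0388497 ,  0.44317969]), 'torque': array([ 0.01765247,  0.002383  , -0.07725029]), 'grip_force': 0.0, 'opening': 0.09182935202729976} -0.0188
```

View pics/top.png

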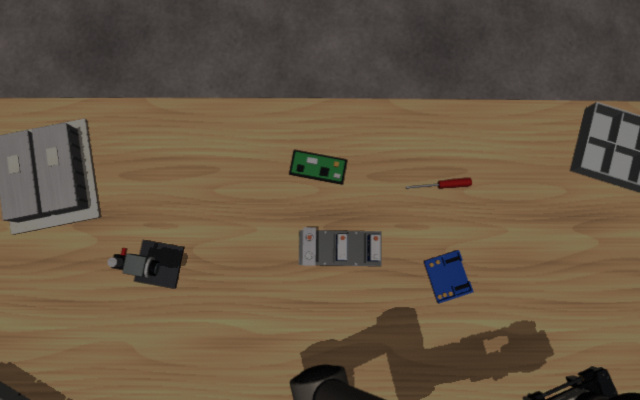

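View pics/side.png

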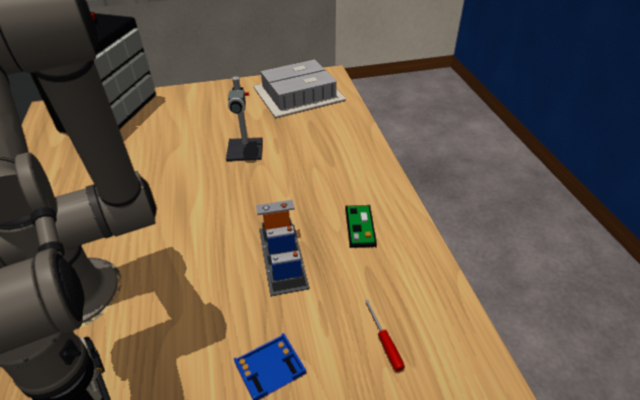

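The top view shows the cradle at about (340,248), with the plate on its left end at (309,246). The tray is at (448,277), the inspection camera at (150,264), the board at (318,167) and the driver at (440,184). The side view shows the orange cell at (276,220) with the plate on top at (276,208), in the bay nearest the inspection camera.

```bash
cat >> h.py <<'E'
def rot(n): return R.from_euler('xyz',get_calibration(n)['orientation']).as_matrix()
def cloud(n,p=None,d=None):
    "world point per pixel from depth"
    c=get_calibration(n)
    if d is None: p,d=read_camera(n)
    v,u=np.mgrid[:400,:640].astype(np.float64)
    q=cv2.undistortPoints(np.stack([u.ravel(),v.ravel()],1)[:,None],c['intrinsics'],c['D'])[:,0].reshape(400,640,2)
    P=np.stack([q[...,0]*d,-q[...,1]*d,-d],-1)@rot(n).T+c['origin']
    return p,P
def onplane(n,uv,z):
    c=get_calibration(n)
    q=cv2.undistortPoints(np.asarray(uv,np.float64).reshape(-1,1,2),c['intrinsics'],c['D'])[:,0]
    r=np.c_[q[:,0],-q[:,1],-np.ones(len(q))]@rot(n).T
    return c['origin']+r*((z-c['origin'][2])/r[:,2])[:,None]
def proj(n,X):
    c=get_calibration(n); Y=(np.atleast_2d(X)-c['origin'])@rot(n)*[1,-1,-1]
    return cv2.projectPoints(Y,np.zeros(3),np.zeros(3),c['intrinsics'],c['D'])[0][:,0]
E
python3 - <<'E'
from h import *
D={n:np.load(n+".npz") for n in("top","side")}
C={n:cloud(n,D[n]['p'],D[n]['d'].astype(float))[1] for n in D}
def rect(X):
    r=cv2.minAreaRect(X[:,:2].astype(np.float32)*1000); return np.round(r[0],1),np.round(r[1],1),round(r[2],1)
# bench check
for n in D: 
    print(n,"bench z",np.median(C[n][260:330,200:290,2]) if n=="top" else np.median(C[n][300:330,310:350,2]))
P=C["top"]
def reg(u0,u1,v0,v1,z0,z1):
    m=np.zeros((400,640),bool); m[v0:v1,u0:u1]=1
    return m&(P[...,2]>z0)&(P[...,2]<z1)
for nm,a in dict(plate=(290,325,215,280,.1,.13),mid=(325,360,220,280,.09,.12),right=(362,390,220,280,.09,.12),cellcradle=(290,390,220,280,.0035,.06),tray=(415,480,240,310,.004,.04),camhead=(100,180,235,290,.13,.3),cambase=(125,190,235,295,.006,.02)).items():
    m=reg(*a); X=P[m]; print(nm,m.sum(),rect(X),"z",np.percentile(X[:,2],[5,50,95]).round(4))
# colour: blue tray mask on top
hsv=cv2.cvtColor(D["top"]['p'],cv2.COLOR_RGB2HSV)
m=cv2.inRange(hsv,(105,120,60),(125,255,255)); m[:, :415]=0
X=onplane("top",np.argwhere(m>0)[:,::-1],.018); print("tray colour",len(X),rect(X))
a=cv2.resize(D["top"]['p'][225:310,290:490],None,fx=4,fy=4,interpolation=cv2.INTER_CUBIC)
b=cv2.resize(D["top"]['p'][230:295,95:195],None,fx=4,fy=4,interpolation=cv2.INTER_CUBIC)
img=np.zeros((600,800,3),np.uint8); img[:340]=a; img[340:600,:400]=b
s=cv2.resize(D["side"]['p'][190:255,245:320],None,fx=4,fy=4,interpolation=cv2.INTER_CUBIC); img[340:600,420:720]=s
cv2.imwrite("pics/crops.png",img[:,:,::-1])
E
```

```text
top bench z 0.0005642410723293301
side bench z 0.0015023099819455044
plate 487 (array([535. ,  77.9]), array([100.1,  31.8]), 0.2) z [0.1039 0.1092 0.1137]
mid 277 (array([534. ,  -9.7]), array([66.3, 26.9]), 0.1) z [0.0948 0.1036 0.1104]
right 292 (array([533.2, -97.8]), array([26.5, 69.5]), 89.1) z [0.0941 0.1032 0.111 ]
cellcradle 2112 (array([529.2,  -9.1]), array([168. , 284.4]), 0.1) z [0.0038 0.0069 0.0422]
tray 1316 (array([ 459.2, -313.7]), array([194.7, 185.4]), 0.0) z [0.0042 0.0069 0.0203]
camhead 940 (array([487.1, 497.9]), array([107.8,  55.4]), 71.4) z [0.2016 0.2235 0.2567]
cambase 1416 (array([484.4, 513.7]), array([166.7, 170.4]), 0.3) z [0.0074 0.0124 0.0171]
tray colour 1295 (array([ 454.5, -313.3]), array([122. , 104.3]), 18.0)
```

View pics/crops.png

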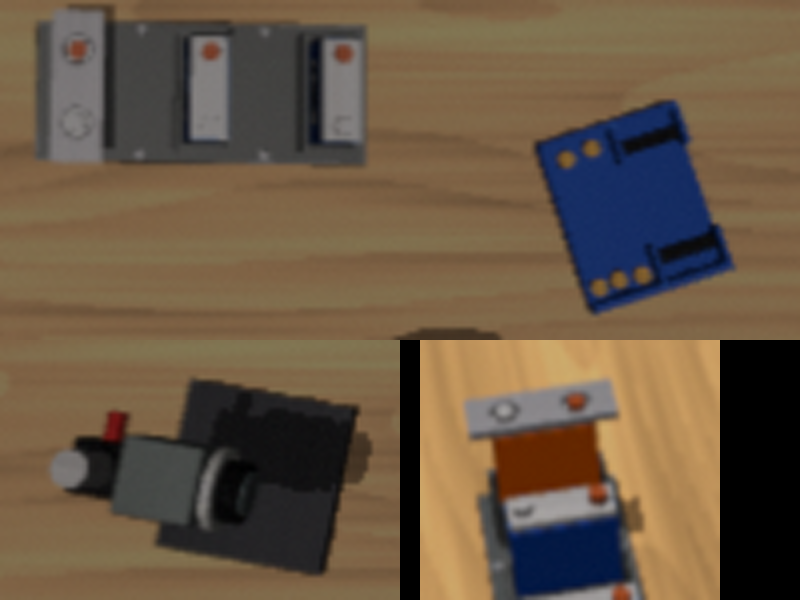

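The crops show the orange cell with no label on its -y face, so the label already faces +y, towards the inspection camera. The tray's black ribs are on its -y side, and the camera's base and lens are both visible.

Run:
```python
from h import *
T=np.load("top.npz")['p'];S=np.load("side.npz")['p']
C={n:cloud(n,np.load(n+".npz")['p'],np.load(n+".npz")['d'].astype(float))[1] for n in("top","side")}
def rect(X):
    r=cv2.minAreaRect(X[:,:2].astype(np.float32)*1000); return np.round(r[0],1),np.round(r[1],1),round(r[2],1)
def sub(n,im,box,hi,z,col=None):
    u0,u1,v0,v1=box; s=8
    h=cv2.resize(im[v0:v1,u0:u1],None,fx=s,fy=s,interpolation=cv2.INTER_CUBIC)
    m=hi(h).astype(np.uint8); cs,_=cv2.findContours(m,cv2.RETR_EXTERNAL,cv2.CHAIN_APPROX_NONE)
    out=[]
    for c in sorted(cs,key=cv2.contourArea)[::-1][:4]:
        if cv2.contourArea(c)<150: continue
        uv=(c[:,0]+.5)/s-.5+[u0,v0]; X=onplane(n,uv,z); out.append((rect(X),uv.mean(0).round(1)))
    return out
print("cambase top",sub("top",T,(120,200,230,300),lambda h:h.max(-1)<62,.012))
blk=lambda h:(h.max(-1)<45)
print("ribs top",sub("top",T,(420,480,245,310),blk,.009))
print("ribs side",sub("side",S,(230,310,330,400),blk,.009))
hb=lambda h:(h[...,2].astype(int)>h[...,0]+35)
print("tray blue",sub("top",T,(415,480,240,310),hb,.018))
print("tray blue side",sub("side",S,(225,315,325,400),hb,.018))
red=lambda h:(h[...,0].astype(int)>h[...,1]+55)&(h[...,0]>120)
for n,im,b in(("top",T,(295,325,220,275)),("side",S,(255,297,198,215))): print("red term",n,sub(n,im,b,red,.110))
gr=lambda h:(h.min(-1)>95)
print("plate top",sub("top",T,(290,325,215,280),gr,.109)); print("plate side",sub("side",S,(250,302,195,222),gr,.109))
# camera head from depth
for n,b in(("top",(100,190,235,290)),("side",(215,260,70,130))):
    X=C[n][b[2]:b[3],b[0]:b[1]].reshape(-1,3)
    X=X[X[:,2]>.16]; print(n,"head",len(X),"max y",X[:,1].max(),"min y",np.percentile(X[:,1],[0,2,5]).round(4),"z",np.percentile(X[:,2],[1,5,50,95]).round(3),rect(X))
a=cv2.resize(S[70:170,210:280],None,fx=6,fy=6,interpolation=cv2.INTER_CUBIC); cv2.imwrite("pics/lens.png",a[:,:,::-1])
```

```text
cambase top [((array([489.1, 517.7]), array([153.9, 120.5]), 80.0), array([156. , 263.1])), ((array([492. , 606.1]), array([45.2, 20. ]), 2.8), array([122.3, 261. ]))]
ribs top [((array([ 427. , -353.7]), array([16.3, 42.6]), 15.0), array([462.4, 286.1])), ((array([ 500.6, -329.9]), array([13.5, 42.2]), 18.1), array([452.9, 259.3]))]
ribs side [((array([ 422.6, -347.1]), array([ 9.7, 37.9]), 15.5), array([256.6, 383. ])), ((array([ 499. , -322.6]), array([ 9.9, 37.9]), 16.3), array([290., 365.]))]
tray blue [((array([ 454.2, -313.4]), array([123.3, 105. ]), 17.7), array([450.7, 278.2]))]
tray blue side [((array([ 455.6, -317.3]), array([124.9, 110.8]), 17.9), array([268.8, 366.7]))]
red term top []
red term side [((array([558.3,  80.5]), array([8.1, 8.4]), 80.4), array([283.5, 204.6]))]
plate top [((array([534.9,  79.2]), array([ 34.5, 100.2]), 89.9), array([308.7, 246.3]))]
plate side [((array([539.9,  73.9]), array([104.6, 123.9]), 76.5), array([281.1, 207.2]))]
top head 962 max y 0.5525209261930284 min y [0.068  0.068  0.4469] z [0.192 0.202 0.224 0.258] (array([476.7, 310.9]), array([482.4,  66.3]), 86.0)
side head 504 max y 0.5510703031278421 min y [-0.8364 -0.8364  0.4446] z [0.182 0.19  0.222 0.258] (array([ 459.4, -142.2]), array([1386.8,   67.2]), 87.4)
```

View pics/lens.png

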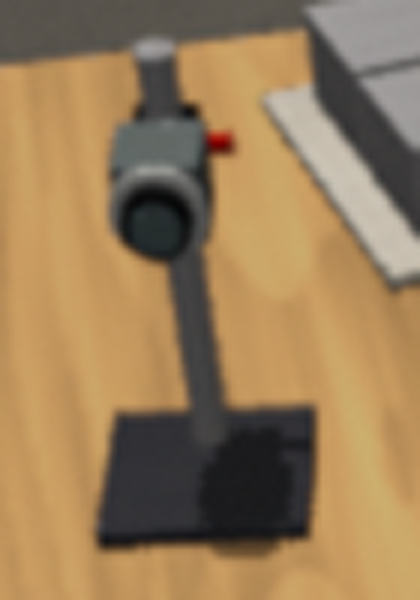

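The lens glass is at about side pixel (236,107), above the dark base. Next I'll fit the base edges in the top view and read the lens depth.

Run:
```python
from h import *
T=np.load("top.npz")['p'];S=np.load("side.npz")['p']
h=cv2.resize(T[225:305,120:205],None,fx=8,fy=8,interpolation=cv2.INTER_CUBIC)
sat=cv2.cvtColor(h,cv2.COLOR_RGB2HSV); m=((h.max(-1)<75)).astype(np.uint8)
c=max(cv2.findContours(m,0,1)[0],key=cv2.contourArea)[:,0]
uv=(c+.5)/8-.5+[120,225]; X=onplane("top",uv,.012)[:,:2]*1000
A=[onplane("top",p,.012)[0,:2]*1000 for p in((142.5,240),(184.5,246.8),(176.3,288.3),(134.5,281.3))]
print(np.round(A,1))
res=[]
for i in range(4):
    a,b=A[i],A[(i+1)%4]; t=(b-a)/np.linalg.norm(b-a); n=np.array([-t[1],t[0]])
    s=(X-a)@t; e=(X-a)@n; L=np.linalg.norm(b-a)
    k=(abs(e)<8)&(s>10)&(s<L-10)
    f=cv2.fitLine(X[k].astype(np.float32),cv2.DIST_HUBER,0,.01,.01).ravel(); res.append(f)
    print(i,k.sum(),f.round(3),"deg",round(np.degrees(np.arctan2(f[1],f[0])),1))
def inter(f,g): 
    t=np.linalg.solve(np.c_[f[:2],-g[:2]],g[2:]-f[2:]); return f[2:]+t[0]*f[:2]
for i in range(3): print("corner",i,i+1,inter(res[i],res[i+1]).round(1))
d=np.load("side.npz")['d'];
P=cloud("side",S,d.astype(float))[1]; print("glass",np.median(P[104:110,234:239].reshape(-1,3),0).round(4), P[104:110,236].round(3).tolist())
cam=get_calibration("side")['origin']
# ray at lens pixel: point on ray at y values
r=onplane("side",(236.2,107),0.1)[0]-cam
for y in(.43,.435,.44,.445,.45): print(y,(cam+r*(y-cam[1])/r[1]).round(4))
```

```text
[[553.  553.2]
 [534.2 432.4]
 [417.6 451.7]
 [436.4 570.9]]
0 280 [1.72000e-01 9.85000e-01 5.45254e+02 4.92706e+02] deg 80.1
1 248 [ 9.83000e-01 -1.86000e-01  4.68266e+02  4.44284e+02] deg -10.7
2 278 [1.73000e-01 9.85000e-01 4.26744e+02 5.11289e+02] deg 80.0
3 133 [ 9.84000e-01 -1.80000e-01  5.11153e+02  5.61573e+02] deg -10.4
corner 0 1 [534.6 431.7]
corner 1 2 [416.7 454. ]
corner 2 3 [437.9 575. ]
glass [0.478  0.448  0.2079] [[0.479, 0.448, 0.216], [0.479, 0.447, 0.214], [0.478, 0.448, 0.21], [0.478, 0.445, 0.208], [0.477, 0.449, 0.202], [0.477, 0.448, 0.199]]
0.43 [0.4782 0.43   0.2165]
0.435 [0.4783 0.435  0.2136]
0.44 [0.4783 0.44   0.2107]
0.445 [0.4784 0.445  0.2078]
0.45 [0.4785 0.45   0.2049]
```

```bash
cat > go.py <<'E'
import sys
from h import *
x,y,z,yaw=map(float,sys.argv[1:5])  # mm, deg
s=monitor.observe(); M=R.from_euler('xyz',s['tool_rot'])
d=M.inv().apply(np.array([x,y,z])/1000-s['tool_pos'])*100
print("t",s['time'],"pos mm",(s['tool_pos']*1000).round(1),"rpy deg",np.degrees(s['tool_rot']).round(2),"grip",s['grip_force'],s['opening'])
print("shift cm",d.round(2),"spin",round(np.degrees(s['tool_rot'][2])-yaw,1),"rows",round(np.linalg.norm(d)/5,1))
E
python3 go.py 535 78.5 190 -0.5
```

```text
t 0.1 pos mm [ 199.9 -485.1  226.1] rpy deg [-1.7993e+02 -1.0000e-02  2.2390e+01] grip 0.0 0.09182935202729976
shift cm [ 52.45 -39.34   3.67] spin 22.9 rows 13.1
```

send_rows(
  targets=[
    {"translation": [4, -3, 0], "spin": 0, "jaw": 0.65},
    {"translation": [8, -6, 0], "spin": 0, "jaw": 0.65},
    {"translation": [12, -9, 0], "spin": 0, "jaw": 0.65},
    {"translation": [16, -12, 0], "spin": 0, "jaw": 0.65},
    {"translation": [20, -15, 0], "spin": 0, "jaw": 0.65},
  ],
  force=25,
)

```text
time: 0.6
tool_pos: [0.3282, -0.2687, 0.2265]
tool_rot: [-3.141, -0.0, 0.39]
contact_force: [0.9, -0.6, -0.1]
opening: 0.0606
grip_force: 0.0
```

send_rows(
  targets=[
    {"translation": [4, -3, 0], "spin": 5, "jaw": 0.65},
    {"translation": [8, -6, 0], "spin": 10, "jaw": 0.65},
    {"translation": [12, -9, 0.5], "spin": 15, "jaw": 0.65},
    {"translation": [16, -12, 1], "spin": 20, "jaw": 0.65},
    {"translation": [20, -15, 1.5], "spin": 22.9, "jaw": 0.65},
  ],
)

```text
time: 1.1
tool_pos: [0.4557, -0.0543, 0.2115]
tool_rot: [3.141, 0.0, -0.012]
contact_force: [0.6, -0.7, 0.9]
opening: 0.0595
grip_force: 0.0
```

```bash
python3 go.py 535 78.5 150 -0.5
```

```text
t 1.1 pos mm [455.7 -54.3 211.5] rpy deg [179.99   0.    -0.68] grip 0.0 0.059539318782234
shift cm [  7.77 -13.37   6.15] spin -0.2 rows 3.3
```

send_rows(
  targets=[
    {"translation": [2, -3.5, 1.5], "spin": 0, "jaw": 0.65},
    {"translation": [4, -7, 3], "spin": 0, "jaw": 0.65},
    {"translation": [6, -10.5, 4.5], "spin": 0, "jaw": 0.65},
    {"translation": [7.8, -13.4, 6.1], "spin": 0, "jaw": 0.65},
    {"translation": [7.8, -13.4, 6.1], "spin": 0, "jaw": 0.65},
  ],
)

```text
time: 1.6
tool_pos: [0.5344, 0.0802, 0.148]
tool_rot: [-3.141, 0.004, -0.005]
contact_force: [-0.1, 0.2, 0.2]
opening: 0.0595
grip_force: 0.0
```

```bash
python3 go.py 535 78.5 99 -0.6
python3 - <<'E'
from h import *
p,P=cloud("side"); cv2.imwrite("pics/s2.png",cv2.resize(p[130:260,200:360],None,fx=5,fy=4.6)[:,:,::-1])
p,P=cloud("top"); cv2.imwrite("pics/t2.png",p[:,:,::-1])
E
```

```text
t 1.6 pos mm [534.4  80.2 148. ] rpy deg [-179.96    0.22   -0.3 ] grip 0.0 0.05947430052845464
shift cm [0.08 0.17 4.9 ] spin 0.3 rows 1.0
```

View pics/s2.png

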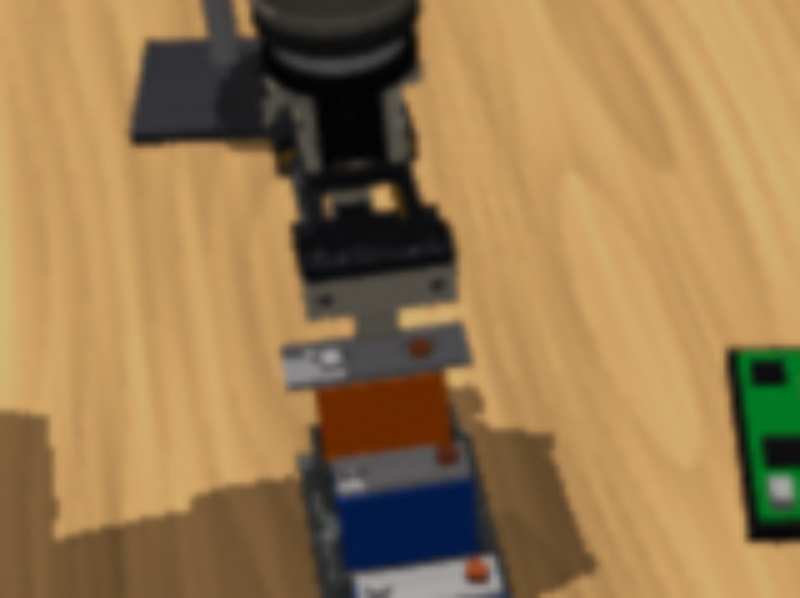

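The side view shows the near finger centred over the plate, between its two terminals, with the gripper square to it. I'll descend and close.

send_rows(
  targets=[
    {"translation": [0.1, 0.15, 1.5], "spin": 0.3, "jaw": 0.65},
    {"translation": [0.1, 0.15, 3], "spin": 0.3, "jaw": 0.65},
    {"translation": [0.1, 0.15, 4.2], "spin": 0.3, "jaw": 0.65},
    {"translation": [0.1, 0.15, 4.9], "spin": 0.3, "jaw": 0.65},
    {"translation": [0.1, 0.15, 4.9], "spin": 0.3, "jaw": 0.65},
  ],
)

```text
time: 2.2
tool_pos: [0.5348, 0.0749, 0.1012]
tool_rot: [3.141, 0.001, -0.015]
contact_force: [0.4, 0.2, -0.9]
opening: 0.0598
grip_force: 0.0
```

send_rows(
  targets=[
    {"translation": [0, 0, 0], "spin": 0, "jaw": 0.45},
    {"translation": [0, 0, 0], "spin": 0, "jaw": 0.4},
    {"translation": [0, 0, 0], "spin": 0, "jaw": 0.35},
    {"translation": [0, 0, 0], "spin": 0, "jaw": 0.3},
    {"translation": [0, 0, 0], "spin": 0, "jaw": 0.2},
  ],
)

```text
time: 2.7
tool_pos: [0.5357, 0.0757, 0.1022]
tool_rot: [-3.141, -0.001, -0.014]
contact_force: [-1.0, 1.2, 3.2]
opening: 0.0333
grip_force: 25.0
```

send_rows(
  targets=[
    {"translation": [0, 0, 0], "spin": 0, "jaw": 0.1},
    {"translation": [0, 0, 0], "spin": 0, "jaw": 0.1},
    {"translation": [0, 0, 0], "spin": 0, "jaw": 0.1},
    {"translation": [0, 0, 0], "spin": 0, "jaw": 0.1},
    {"translation": [0, 0, 0], "spin": 0, "jaw": 0.1},
  ],
)

```text
time: 3.2
tool_pos: [0.5357, 0.0756, 0.1022]
tool_rot: [-3.141, -0.001, -0.014]
contact_force: [-0.3, 1.5, 5.4]
opening: 0.0336
grip_force: 25.0
```

```bash
python3 go.py 535 78.5 99 -0.6
```

```text
t 3.2 pos mm [535.7  75.6 102.2] rpy deg [-1.7999e+02 -6.0000e-02 -8.1000e-01] grip 25.000489354133606 0.03359417891780936
shift cm [-0.07 -0.29  0.32] spin -0.2 rows 0.1
```

send_rows(
  targets=[
    {"translation": [0, 0, -0.4], "spin": 0, "jaw": 0.1},
    {"translation": [0, 0, -1], "spin": 0, "jaw": 0.1},
    {"translation": [0, 0, -2], "spin": 0, "jaw": 0.1},
    {"translation": [0, 0, -3.5], "spin": 0, "jaw": 0.1},
    {"translation": [0, 0, -5], "spin": 0, "jaw": 0.1},
  ],
)

```text
time: 3.7
tool_pos: [0.5352, 0.0753, 0.1527]
tool_rot: [3.141, 0.0, -0.014]
contact_force: [-0.1, 0.6, -1.2]
opening: 0.0337
grip_force: 25.0
```

```bash
python3 go.py 462.3 -338.5 150 17.8
python3 - <<'E'
from h import *
p,P=cloud("side"); cv2.imwrite("pics/s3.png",cv2.resize(p[130:260,200:360],None,fx=5,fy=4.6)[:,:,::-1])
E
```

```text
t 3.7 pos mm [535.2  75.3 152.7] rpy deg [ 1.7998e+02  2.0000e-02 -8.1000e-01] grip 24.999315440654755 0.03366555174345331
shift cm [-6.71 41.48  0.28] spin -18.6 rows 8.4
```

View pics/s3.png

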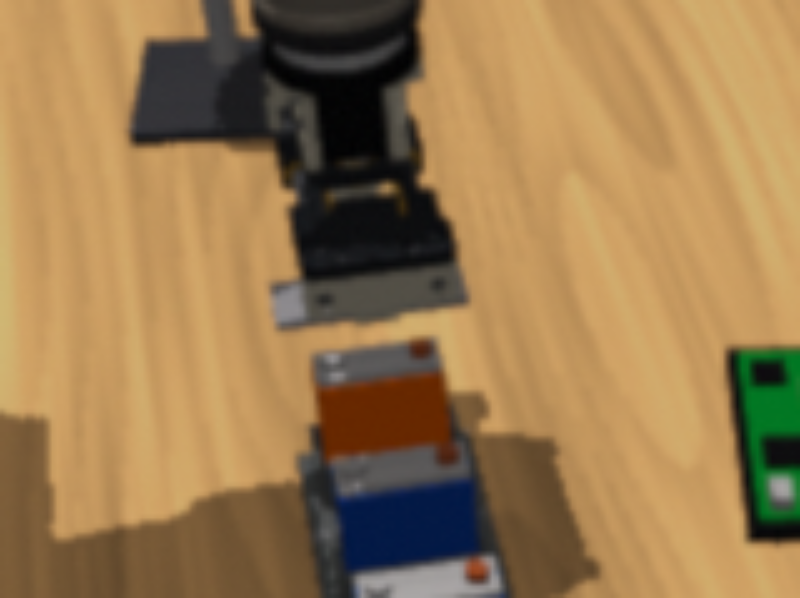

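The plate has lifted level and clear, and the cell's terminals are visible underneath. Its lower front corners are at crop pixels (278,328) and (467,303).

Run:
```python
from h import *
a=onplane("side",[(255.6,201.3),(293.4,195.9)],.1537)*1000
print(a.round(1),a.mean(0))
```

```text
[[485.8  61.6 153.7]
 [583.7  59.5 153.7]] [534.72356802  60.57993218 153.7       ]
```

send_rows(
  targets=[
    {"translation": [-0.6, 3, 0], "spin": -2, "jaw": 0.1},
    {"translation": [-1.2, 7, 0], "spin": -6, "jaw": 0.1},
    {"translation": [-1.8, 11, 0], "spin": -10, "jaw": 0.1},
    {"translation": [-2.4, 15, 0], "spin": -14, "jaw": 0.1},
    {"translation": [-3, 19, 0], "spin": -18.6, "jaw": 0.1},
  ],
)

```text
time: 4.25
tool_pos: [0.5022, -0.1156, 0.152]
tool_rot: [3.141, -0.0, 0.314]
contact_force: [0.2, -0.7, -0.8]
opening: 0.0335
grip_force: 25.0
```

```bash
python3 go.py 462.3 -338.5 80 17.8
```

```text
t 4.25 pos mm [ 502.2 -115.6  152. ] rpy deg [ 1.7998e+02 -1.0000e-02  1.7980e+01] grip 25.000295341014862 0.03350027965587872
shift cm [-10.68  19.96   7.21] spin 0.2 rows 4.8
```

send_rows(
  targets=[
    {"translation": [-2.2, 4, 0], "spin": 0, "jaw": 0.1},
    {"translation": [-4.4, 8, 0], "spin": 0, "jaw": 0.1},
    {"translation": [-6.6, 12, 0], "spin": 0, "jaw": 0.1},
    {"translation": [-8.8, 16, 3], "spin": 0, "jaw": 0.1},
    {"translation": [-10.7, 20, 6], "spin": 0, "jaw": 0.1},
  ],
)

```text
time: 4.75
tool_pos: [0.4625, -0.3329, 0.0967]
tool_rot: [3.139, -0.001, 0.31]
contact_force: [0.6, -0.6, -1.1]
opening: 0.0332
grip_force: 25.0
```

send_rows(
  targets=[
    {"translation": [0, 0, 0], "spin": 0, "jaw": 0.1},
    {"translation": [0, 0, 0], "spin": 0, "jaw": 0.1},
    {"translation": [0, 0, 0], "spin": 0, "jaw": 0.1},
    {"translation": [0, 0, 0], "spin": 0, "jaw": 0.1},
    {"translation": [0, 0, 0], "spin": 0, "jaw": 0.1},
  ],
)

```text
time: 5.25
tool_pos: [0.4636, -0.3298, 0.0974]
tool_rot: [3.14, -0.001, 0.312]
contact_force: [-0.1, 1.2, -0.9]
opening: 0.0337
grip_force: 25.0
```

```bash
python3 go.py 462.3 -338.5 25 17.8;  python3 - <<'E'
from h import *
p,P=cloud("side"); a=cv2.resize(p[290:400,215:325],None,fx=5,fy=5,interpolation=2)
p,P=cloud("top");  b=cv2.resize(p[235:315,410:490],(250,250),interpolation=2)
im=np.zeros((550,800,3),np.uint8); im[:,:550]=a; im[:250,550:]=b; cv2.imwrite("pics/s4.png",im[:,:,::-1])
E
```

```text
t 5.25 pos mm [ 463.6 -329.8   97.4] rpy deg [ 1.7992e+02 -4.0000e-02  1.7890e+01] grip 24.999404847621918 0.03374731144916795
shift cm [-0.39  0.78  7.24] spin 0.1 rows 1.5
```

View pics/s4.png

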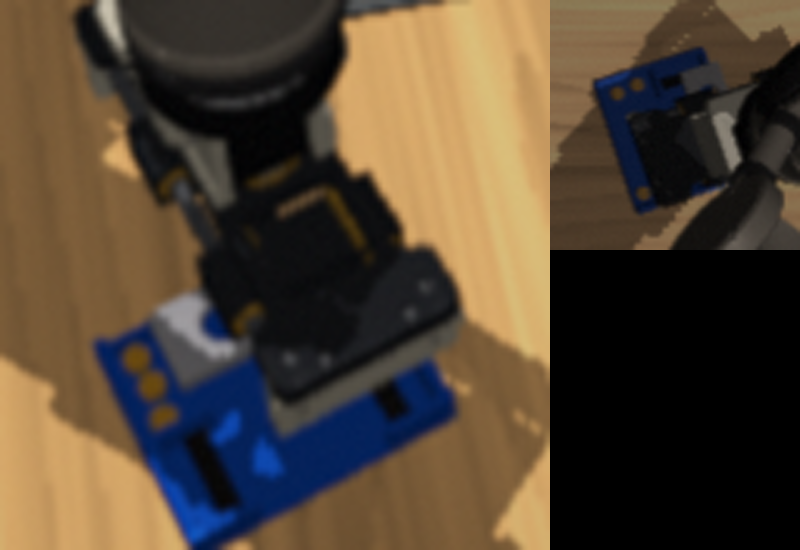

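The plate is hanging level above the tray, lined up with the compartment, and both ribs are visible at crop pixels (212,470) and (388,398). I'll lower it.

send_rows(
  targets=[
    {"translation": [-0.2, 0.4, 1.5], "spin": 0, "jaw": 0.1},
    {"translation": [-0.4, 0.8, 3], "spin": 0, "jaw": 0.1},
    {"translation": [-0.4, 0.8, 4.5], "spin": 0, "jaw": 0.1},
    {"translation": [-0.4, 0.8, 6], "spin": 0, "jaw": 0.1},
    {"translation": [-0.4, 0.8, 7], "spin": 0, "jaw": 0.1},
  ],
)

```text
time: 5.85
tool_pos: [0.4609, -0.3389, 0.0248]
tool_rot: [-3.14, 0.001, 0.311]
contact_force: [0.1, 0.1, -2.0]
opening: 0.0336
grip_force: 25.0
```

send_rows(
  targets=[
    {"translation": [0, 0, 0], "spin": 0, "jaw": 0.1},
    {"translation": [0, 0, 0], "spin": 0, "jaw": 0.1},
    {"translation": [0, 0, 0], "spin": 0, "jaw": 0.1},
    {"translation": [0, 0, 0], "spin": 0, "jaw": 0.1},
    {"translation": [0, 0, 0], "spin": 0, "jaw": 0.1},
  ],
)

```text
time: 6.35
tool_pos: [0.4617, -0.3396, 0.0269]
tool_rot: [3.141, -0.0, 0.311]
contact_force: [0.5, 0.0, -1.5]
opening: 0.0334
grip_force: 25.0
```

```bash
python3 go.py 462.3 -338.5 8.5 17.8
```

```text
t 6.35 pos mm [ 461.7 -339.6   26.9] rpy deg [ 1.7994e+02 -3.0000e-02  1.7790e+01] grip 24.99931365251541 0.03337563391981892
shift cm [ 0.09 -0.09  1.84] spin -0.0 rows 0.4
```

send_rows(
  targets=[
    {"translation": [0.1, -0.1, 0.5], "spin": 0, "jaw": 0.1},
    {"translation": [0.1, -0.1, 0.9], "spin": 0, "jaw": 0.1},
    {"translation": [0.1, -0.1, 1.2], "spin": 0, "jaw": 0.1},
    {"translation": [0.1, -0.1, 1.4], "spin": 0, "jaw": 0.1},
    {"translation": [0.1, -0.1, 1.6], "spin": 0, "jaw": 0.1},
  ],
)

```text
time: 6.85
tool_pos: [0.4621, -0.3381, 0.01]
tool_rot: [-3.141, 0.0, 0.31]
contact_force: [0.1, 0.3, -1.4]
opening: 0.0334
grip_force: 25.0
```

send_rows(
  targets=[
    {"translation": [0, 0, 0.05], "spin": 0, "jaw": 0.1},
    {"translation": [0, 0, 0.1], "spin": 0, "jaw": 0.1},
    {"translation": [0, 0, 0.15], "spin": 0, "jaw": 0.1},
    {"translation": [0, 0, 0.2], "spin": 0, "jaw": 0.1},
    {"translation": [0, 0, 0.2], "spin": 0, "jaw": 0.1},
  ],
)

```text
time: 7.35
tool_pos: [0.4622, -0.3382, 0.0085]
tool_rot: [3.141, -0.0, 0.31]
contact_force: [0.0, -0.1, -1.2]
opening: 0.0336
grip_force: 25.0
```

```bash
python3 go.py 462.3 -338.5 8.5 17.8
```

```text
t 7.35 pos mm [ 462.2 -338.2    8.5] rpy deg [ 1.7998e+02 -1.0000e-02  1.7790e+01] grip 24.999420046806335 0.033643868792244465
shift cm [ 0.    0.03 -0.  ] spin -0.0 rows 0.0
```

send_rows(
  targets=[
    {"translation": [0, 0, 0.03], "spin": 0, "jaw": 0.1},
    {"translation": [0, 0, 0.06], "spin": 0, "jaw": 0.1},
    {"translation": [0, 0, 0.1], "spin": 0, "jaw": 0.1},
    {"translation": [0, 0, 0.1], "spin": 0, "jaw": 0.1},
    {"translation": [0, 0, 0.1], "spin": 0, "jaw": 0.1},
  ],
)

```text
time: 7.85
tool_pos: [0.4622, -0.3383, 0.0083]
tool_rot: [3.141, -0.0, 0.311]
contact_force: [-2.3, 1.9, 7.7]
opening: 0.0335
grip_force: 25.0
```

send_rows(
  targets=[
    {"translation": [0, 0, 0.03], "spin": 0, "jaw": 0.1},
    {"translation": [0, 0, 0.06], "spin": 0, "jaw": 0.1},
    {"translation": [0, 0, 0.08], "spin": 0, "jaw": 0.1},
    {"translation": [0, 0, 0.08], "spin": 0, "jaw": 0.1},
    {"translation": [0, 0, 0.08], "spin": 0, "jaw": 0.1},
  ],
)

```text
time: 8.35
tool_pos: [0.4622, -0.3383, 0.0082]
tool_rot: [3.141, -0.0, 0.311]
contact_force: [-3.7, 3.7, 13.9]
opening: 0.0337
grip_force: 25.0
```

send_rows(
  targets=[
    {"translation": [0, 0, -0.1], "spin": 0, "jaw": 0.1},
    {"translation": [0, 0, -0.14], "spin": 0, "jaw": 0.1},
    {"translation": [0, 0, -0.14], "spin": 0, "jaw": 0.38},
    {"translation": [0, 0, -0.14], "spin": 0, "jaw": 0.42},
    {"translation": [0, 0, -0.14], "spin": 0, "jaw": 0.46},
  ],
)

```text
time: 8.85
tool_pos: [0.4621, -0.3382, 0.0077]
tool_rot: [-3.142, 0.0, 0.31]
contact_force: [-0.2, 1.8, -0.2]
opening: 0.0413
grip_force: 0.0
```

send_rows(
  targets=[
    {"translation": [0, 0, 0], "spin": 0, "jaw": 0.5},
    {"translation": [0, 0, 0], "spin": 0, "jaw": 0.5},
    {"translation": [0, 0, -0.5], "spin": 0, "jaw": 0.5},
    {"translation": [0, 0, -2], "spin": 0, "jaw": 0.5},
    {"translation": [0, 0, -5], "spin": 0, "jaw": 0.5},
  ],
)

```text
time: 9.35
tool_pos: [0.461, -0.3371, 0.0568]
tool_rot: [-3.138, 0.002, 0.31]
contact_force: [0.4, 0.8, -0.0]
opening: 0.046
grip_force: 0.0
```

send_rows(
  targets=[
    {"translation": [0, 0, -4], "spin": 0, "jaw": 0.5},
    {"translation": [0, 0, -8], "spin": 0, "jaw": 0.5},
    {"translation": [0, -4, -12], "spin": 0, "jaw": 0.5},
    {"translation": [0, -8, -14], "spin": 0, "jaw": 0.5},
    {"translation": [0, -12, -14], "spin": 0, "jaw": 0.5},
  ],
)

```text
time: 9.85
tool_pos: [0.4263, -0.2237, 0.2016]
tool_rot: [3.136, -0.004, 0.31]
contact_force: [0.4, -0.7, 0.1]
opening: 0.046
grip_force: 0.0
```

```bash
python3 go.py 535 77 160 -0.6;  python3 - <<'E'
from h import *
p,P=cloud("side"); a=cv2.resize(p[290:400,215:325],None,fx=5,fy=5,interpolation=2)
t,Q=cloud("top");  b=cv2.resize(t[235:315,410:490],(250,250),interpolation=2)
c=cv2.resize(t[215:285,285:365],(250,219),interpolation=2)
im=np.zeros((550,800,3),np.uint8); im[:,:550]=a; im[:250,550:]=b; im[260:479,550:]=c; cv2.imwrite("pics/s5.png",im[:,:,::-1])
def rect(X): r=cv2.minAreaRect((X[:,:2]*1000).astype(np.float32)); return [np.round(v,1) for v in r]
for n,im,bx in(("side",p,(215,325,290,400)),("top",t,(410,490,235,315))):
    u0,u1,v0,v1=bx; h=cv2.cvtColor(cv2.resize(im[v0:v1,u0:u1],None,fx=4,fy=4,interpolation=2),cv2.COLOR_RGB2HSV)
    m=((h[...,1]<70)&(h[...,2]>70)).astype(np.uint8); cs=cv2.findContours(m,0,1)[0]; c=max(cs,key=cv2.contourArea)[:,0]
    print(n,rect(onplane(n,(c+.5)/4-.5+[u0,v0],.015)))
E
```

```text
t 9.85 pos mm [ 426.3 -223.7  201.6] rpy deg [179.66  -0.25  17.75] grip 0.0 0.04595444822892419
shift cm [ 19.5  -25.35   4.1 ] spin 18.3 rows 6.4
side [array([ 461.8, -337.6]), array([101.2,  38. ]), np.float64(17.8)]
top [array([ 381.1, -393.2]), array([95.1, 61.2]), np.float64(52.2)]
```

View pics/s5.png

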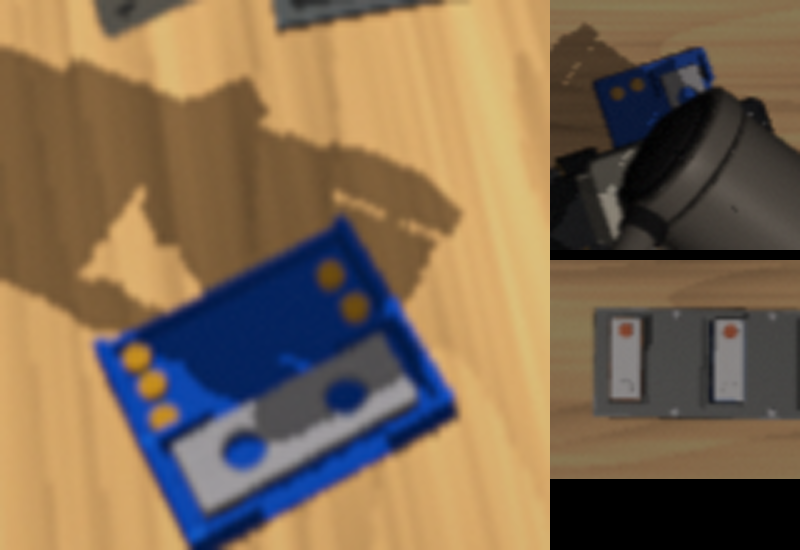

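The side view shows the plate lying flat and centred between the tray walls, at (461.8, -337.6) mm and 17.8°. The orange cell's top is bare at about top pixel (310,246.6).

send_rows(
  targets=[
    {"translation": [3, -4, 0], "spin": 4, "jaw": 0.6},
    {"translation": [6, -8, 0], "spin": 8, "jaw": 0.6},
    {"translation": [9, -12, 0], "spin": 12, "jaw": 0.6},
    {"translation": [12, -16, 0], "spin": 16, "jaw": 0.6},
    {"translation": [15, -19.5, 1], "spin": 18.3, "jaw": 0.6},
  ],
)

```text
time: 10.45
tool_pos: [0.5101, 0.0093, 0.1891]
tool_rot: [3.141, -0.003, -0.011]
contact_force: [0.6, -0.3, 0.3]
opening: 0.0547
grip_force: 0.0
```

```bash
python3 go.py 535 77 140 -0.6; python3 -c "
from h import *
print(onplane('top',(310.1,246.6),.103)*1000)"
```

```text
t 10.45 pos mm [510.1   9.3 189.1] rpy deg [179.97  -0.18  -0.65] grip 0.0 0.054664783155859445
shift cm [ 2.39 -6.8   4.92] spin -0.0 rows 1.7
[[533.34047024  74.99239411 103.        ]]
```

send_rows(
  targets=[
    {"translation": [1.2, -3, 0], "spin": 0, "jaw": 0.6},
    {"translation": [2.4, -6, 1], "spin": 0, "jaw": 0.6},
    {"translation": [2.4, -6.8, 3], "spin": 0, "jaw": 0.6},
    {"translation": [2.4, -6.8, 4.9], "spin": 0, "jaw": 0.6},
    {"translation": [2.4, -6.8, 4.9], "spin": 0, "jaw": 0.6},
  ],
)

```text
time: 10.95
tool_pos: [0.532, 0.0755, 0.1365]
tool_rot: [3.141, 0.005, -0.008]
contact_force: [-0.1, -1.3, -0.2]
opening: 0.0552
grip_force: 0.0
```

send_rows(
  targets=[
    {"translation": [0, 0, 0], "spin": 0, "jaw": 0.6},
    {"translation": [0, 0, 0], "spin": 0, "jaw": 0.6},
    {"translation": [0, 0, 0], "spin": 0, "jaw": 0.6},
    {"translation": [0, 0, 0], "spin": 0, "jaw": 0.6},
    {"translation": [0, 0, 0], "spin": 0, "jaw": 0.6},
  ],
)

```text
time: 11.45
tool_pos: [0.5335, 0.0752, 0.1394]
tool_rot: [3.142, -0.001, -0.009]
contact_force: [-0.2, -0.4, -0.2]
opening: 0.055
grip_force: 0.0
```

```bash
python3 go.py 534.5 76.5 62 -0.6
```

```text
t 11.45 pos mm [533.5  75.2 139.4] rpy deg [ 1.8e+02 -5.0e-02 -5.2e-01] grip 0.0 0.055033193078448395
shift cm [ 0.09 -0.13  7.74] spin 0.1 rows 1.5
```

send_rows(
  targets=[
    {"translation": [0.1, -0.1, 2], "spin": 0, "jaw": 0.6},
    {"translation": [0.1, -0.1, 4], "spin": 0, "jaw": 0.6},
    {"translation": [0.1, -0.1, 6], "spin": 0, "jaw": 0.6},
    {"translation": [0.1, -0.1, 7.2], "spin": 0, "jaw": 0.6},
    {"translation": [0.1, -0.1, 7.7], "spin": 0, "jaw": 0.6},
  ],
)

```text
time: 11.95
tool_pos: [0.5338, 0.0763, 0.0609]
tool_rot: [3.141, 0.002, -0.009]
contact_force: [-0.1, 0.8, -0.1]
opening: 0.0551
grip_force: 0.0
```

send_rows(
  targets=[
    {"translation": [0, 0, 0], "spin": 0, "jaw": 0.5},
    {"translation": [0, 0, 0], "spin": 0, "jaw": 0.4},
    {"translation": [0, 0, 0], "spin": 0, "jaw": 0.35},
    {"translation": [0, 0, 0], "spin": 0, "jaw": 0.3},
    {"translation": [0, 0, 0], "spin": 0, "jaw": 0.2},
  ],
  force=35,
)

```text
time: 12.45
tool_pos: [0.5347, 0.0767, 0.0626]
tool_rot: [-3.141, -0.001, -0.009]
contact_force: [-0.7, 2.6, 2.3]
opening: 0.0265
grip_force: 34.9
```

send_rows(
  targets=[
    {"translation": [0, 0, 0], "spin": 0, "jaw": 0.1},
    {"translation": [0, 0, 0], "spin": 0, "jaw": 0.1},
    {"translation": [0, 0, 0], "spin": 0, "jaw": 0.1},
    {"translation": [0, 0, 0], "spin": 0, "jaw": 0.1},
    {"translation": [0, 0, 0], "spin": 0, "jaw": 0.1},
  ],
)

```text
time: 12.95
tool_pos: [0.5348, 0.0767, 0.0626]
tool_rot: [-3.141, -0.001, -0.009]
contact_force: [-0.4, 2.8, 5.9]
opening: 0.027
grip_force: 34.9
```

send_rows(
  targets=[
    {"translation": [0, 0, -0.5], "spin": 0, "jaw": 0.1},
    {"translation": [0, 0, -1.5], "spin": 0, "jaw": 0.1},
    {"translation": [0, 0, -3], "spin": 0, "jaw": 0.1},
    {"translation": [0, 0, -5], "spin": 0, "jaw": 0.1},
    {"translation": [0, 0, -7], "spin": 0, "jaw": 0.1},
  ],
)

```text
time: 13.45
tool_pos: [0.5336, 0.076, 0.1325]
tool_rot: [3.141, 0.002, -0.009]
contact_force: [0.8, -1.2, -4.4]
opening: 0.0268
grip_force: 34.9
```

send_rows(
  targets=[
    {"translation": [0, 0, -2], "spin": 0, "jaw": 0.1},
    {"translation": [0, 0, -4], "spin": 0, "jaw": 0.1},
    {"translation": [0, 0, -6], "spin": 0, "jaw": 0.1},
    {"translation": [0, 0, -8], "spin": 0, "jaw": 0.1},
    {"translation": [0, 0, -8], "spin": 0, "jaw": 0.1},
  ],
)

```text
time: 13.95
tool_pos: [0.5354, 0.076, 0.2147]
tool_rot: [3.141, -0.005, -0.009]
contact_force: [0.9, -0.0, -3.8]
opening: 0.0272
grip_force: 34.9
```

```bash
python3 go.py 457.2 333.7 215 -10
```

```text
t 13.95 pos mm [535.4  76.  214.7] rpy deg [179.96  -0.28  -0.51] grip 34.9278062582016 0.027178495216972177
shift cm [ -8.05 -25.7   -0.09] spin 9.5 rows 5.4
```

send_rows(
  targets=[
    {"translation": [-1, -3, 0], "spin": 2, "jaw": 0.1},
    {"translation": [-2.2, -7, 0], "spin": 4, "jaw": 0.1},
    {"translation": [-3.4, -11, 0], "spin": 6, "jaw": 0.1},
    {"translation": [-4.6, -15, 0], "spin": 8, "jaw": 0.1},
    {"translation": [-5.6, -18, 0], "spin": 9.5, "jaw": 0.1},
  ],
)

```text
time: 14.45
tool_pos: [0.4783, 0.2585, 0.2106]
tool_rot: [3.14, 0.002, -0.175]
contact_force: [1.1, -0.6, -4.3]
opening: 0.027
grip_force: 35.0
```

send_rows(
  targets=[
    {"translation": [0, 0, 0], "spin": 0, "jaw": 0.1},
    {"translation": [0, 0, 0], "spin": 0, "jaw": 0.1},
    {"translation": [0, 0, 0], "spin": 0, "jaw": 0.1},
    {"translation": [0, 0, 0], "spin": 0, "jaw": 0.1},
    {"translation": [0, 0, 0], "spin": 0, "jaw": 0.1},
  ],
)

```text
time: 14.95
tool_pos: [0.4803, 0.2559, 0.2118]
tool_rot: [3.141, 0.0, -0.176]
contact_force: [-0.4, -0.7, -5.5]
opening: 0.027
grip_force: 35.0
```

```bash
python3 go.py 457.2 333.7 215 -10
```

```text
t 14.95 pos mm [480.3 255.9 211.8] rpy deg [ 1.7998e+02  1.0000e-02 -1.0090e+01] grip 34.98768746852875 0.0269737849335269
shift cm [-3.63 -7.25 -0.33] spin -0.1 rows 1.6
```

send_rows(
  targets=[
    {"translation": [-1, -2, -0.1], "spin": 0, "jaw": 0.1},
    {"translation": [-2, -4, -0.2], "spin": 0, "jaw": 0.1},
    {"translation": [-2.8, -5.6, -0.3], "spin": 0, "jaw": 0.1},
    {"translation": [-3.3, -6.6, -0.3], "spin": 0, "jaw": 0.1},
    {"translation": [-3.6, -7.2, -0.3], "spin": 0, "jaw": 0.1},
  ],
)

```text
time: 15.45
tool_pos: [0.4569, 0.3344, 0.2148]
tool_rot: [3.141, -0.0, -0.174]
contact_force: [-0.1, -0.3, -4.4]
opening: 0.0268
grip_force: 35.0
```

send_rows(
  targets=[
    {"translation": [0, 0, 0], "spin": 0, "jaw": 0.1},
    {"translation": [0, 0, 0], "spin": 0, "jaw": 0.1},
    {"translation": [0, 0, 0], "spin": 0, "jaw": 0.1},
    {"translation": [0, 0, 0], "spin": 0, "jaw": 0.1},
    {"translation": [0, 0, 0], "spin": 0, "jaw": 0.1},
  ],
)

```text
time: 15.95
tool_pos: [0.4572, 0.3337, 0.2149]
tool_rot: [3.141, -0.0, -0.175]
contact_force: [0.1, 0.7, -3.8]
opening: 0.027
grip_force: 35.0
```

```bash
python3 go.py 457.2 333.7 215 -10
python3 - <<'E'
from h import *
p,P=cloud("side"); a=cv2.resize(p[60:200,180:310],None,fx=3,fy=3,interpolation=2)
t,Q=cloud("top");  b=cv2.resize(t[215:315,95:230],None,fx=3,fy=3,interpolation=2)
im=np.zeros((420,800,3),np.uint8); im[:,:390]=a; im[:300,395:]=b[:300,:405]; cv2.imwrite("pics/s6.png",im[:,:,::-1])
# orange -y face of cell in side view: plane fit
h=cv2.cvtColor(p,cv2.COLOR_RGB2HSV); m=cv2.inRange(h,(3,180,70),(14,255,255)); m[:, :150]=0;m[:,330:]=0; m=cv2.erode(m,np.ones((3,3)))
X=P[(m>0)&(P[...,1]>.25)&(P[...,1]<.4)]
print(len(X)); 
if len(X)>20:
    c=np.median(X,0); X=X[np.abs(X[:,1]-c[1])<.02]; c=X.mean(0); n=np.linalg.svd(X-c)[2][2]; print("face centre",c.round(4),"normal",n.round(3),"x,z range",np.percentile(X,[2,98],axis=0).round(4))
E
```

```text
t 15.95 pos mm [457.2 333.7 214.9] rpy deg [179.99  -0.   -10.05] grip 34.987658858299255 0.026952405808075636
shift cm [ 0.   -0.   -0.01] spin -0.0 rows 0.0
367
face centre [0.4573 0.321  0.1949] normal [-0.177 -0.984 -0.02 ] x,z range [[0.4256 0.3131 0.165 ]
 [0.4859 0.3292 0.2309]]
```

View pics/s6.png

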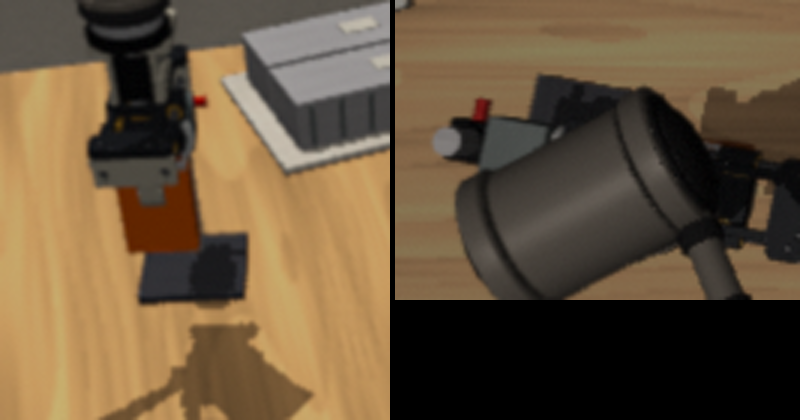

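The cell is upright and square in front of the lens. Its back face measures (457, 321) mm with a normal within about 1° of what is wanted, and the grip is steady at 35 N.

```bash
python3 -c "
from h import *
print(job.hand_in())"
```

```text
the job is handed in; nothing more can be done
None
```

The job is handed in: the plate lies flat and released on the tray ribs, and the arm is holding the orange cell upright about 10 cm from the lens, label towards it; the hand-in returned no verdict.

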